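# Pen the gas cylinder and latch the gate

### The job

Stand the small red gas cylinder upright inside the open-topped steel pen, setting it down rather than dropping it. Then swing the pen's blue gate shut and press it home by feel, firmly but gently and without slamming, until its brass latch tongue rides over the strike pin and snaps out behind it, so that the gate stays shut on its own. Leave the glue bottle, the jar and the white tub where they are.

Things in the scene. Friction and masses are not known exactly. Their poses are not given: they have to be found in the camera images.
- cylinder: Loose red gas cylinder with a brass valve on top, about 0.55 kg, upright. Red body 56 mm across, up to 118 mm; shoulder to 142 mm; upright brass valve 28 mm across from 142 to 182 mm (grip here from above). Origin: centre of its underside; z along its axis.
- pen: Fixed open-topped steel pen (grey bars, dark floor plate). Origin: centre of its underside, at bench level; x points from the gate to the back wall, y to the left as seen facing the gate. Floor plate top at z = 8 mm; walls 130 mm high; outside 172 mm (x) by 236 mm (y); clear inside x -72..74, y -106..106 mm. The shut gate stands at x = -80 mm.
- gate (a joint): Angle (rad) of the blue barred gate in the pen's front: 0 square shut, grows as its free right-hand edge swings out to the pen's -x. Leaf 190 mm wide, 12 thick, top edge 124 mm above the bench, 0.5 kg. A spring hinge (2 N at the bar) swings it back out to about 0.5 unless latched. Latched it rests between -0.04 and 0.10; with the tongue just touching the pin, 0.09 more open.
- gate_hinge (a point): Point on the gate's upright hinge axis, 108 mm above the bench; pen frame x -80, y +98 mm (left front).
- push_bar (a point): Middle of the front face of the yellow bar handle on the gate: a level flat bar 80 mm long, 20 high, 12 thick, centre 108 mm above the bench. This point is 140 mm from the hinge along the leaf and 47 mm in front of the leaf's middle plane; axes as the pen's with the gate at 0, turning with it. Press here with shut fingertips. 23 mm is clear between bar and gate.
- latch (a point): Latch end of the gate: middle of the leaf's free edge at tongue height, 190 mm from the hinge, 98 mm above the bench. Strike pin and sprung buffer are one unit on the right post, set anywhere in a range of 26 mm in depth, not measured. Force at the yellow bar peaks at 6 to 10 N before the snap; 1.5 mm later the gate meets a hard stop. Stop at 11 to 13 N; over 20 N bends it.
- tongue (a joint): Travel (m) of the brass tongue at the gate's free edge: 0 fully out (10 mm beyond the leaf), 0.0105 pushed in; sprung outward. Its slope leads as the gate shuts: the 8 mm round steel strike pin presses it in about 7.5 mm, then it snaps out behind the pin, 19 mm of edge travel after first touch.
- glue: Bystander: orange glue bottle, 48 mm across, 125 mm high, loose. Origin: centre of its underside.
- jar: Bystander: glass jar with red lid, 60 mm across, 75 mm high, loose. Origin: centre of its underside.
- tub: Bystander: open white plastic tub 120 x 150 x 60 mm, loose. Origin: centre of its underside.
Things that resemble listed ones, but are neither listed nor needed, are in the scene too. What is shaped like the cylinder but turquoise is not meant.

How it is judged (in metres and radians):
On the way, in this order (a step that is already met when the one before it is completed fails the run):
1. the cylinder stands upright on the pen's floor, let go (x of cylinder in the frame of pen between -0.05 and 0.05 m and y of cylinder in the frame of pen between -0.08 and 0.08 m and z of cylinder in the frame of pen below 0.015 m and angle between cylinder's own z axis and vertical below 0.08 rad and linear speed of cylinder below 0.02 m/s and contact force between the fingers and cylinder below 0.1 N), for 0.2 s.
2. the gate, let go, stays shut with its tongue snapped out behind the strike pin (value of joint gate below 0.11 rad and value of joint tongue below 0.0015 m and contact force between each of the fingers, the arm and pen below 0.1 N), for 0.3 s.
At the end, for the whole second after the job is handed in: The cylinder stands upright (within 0.08 rad) and at rest on the pen's floor, its axis within 50 mm of the pen's centre in x and 80 mm in y (so wholly inside); the gate is shut (below 0.11 rad) and still, with its tongue out (within 1.5 mm) behind the strike pin (x of cylinder in the frame of pen between -0.05 and 0.05 m and y of cylinder in the frame of pen between -0.08 and 0.08 m and z of cylinder in the frame of pen below 0.015 m and angle between cylinder's own z axis and vertical below 0.08 rad and linear speed of cylinder below 0.02 m/s and value of joint gate below 0.11 rad and value of joint tongue below 0.0015 m and velocity of joint gate between -0.05 and 0.05 rad/s); the robot touches nothing.
It fails at once if the robot pushes the pen or its gate with more than 20 N (contact force between any of the arm, the fingers and pen above 20 N).
It fails at once if the gate is slammed (faster than 2.5 rad/s) (velocity of joint gate below -2.5 rad/s).
It fails at once if the cylinder is dropped or rammed on the pen (over 80 N) (contact force between cylinder and pen above 80 N).
It fails at once if a bystander is shifted by more than 30 mm or tipped (distance of any of glue, jar, tub from where it was at the start of the episode above 0.03 m or angle between any of glue, jar, tub's own z axis and vertical above 0.4 rad).
It also fails if it takes over 51 s, if anything falls off the work surface, if the arm or the gripper's body presses on something with over 40 N, if the wrist force passes 120 N, or if a joint passes its speed limit or range.

### The arm

A 6-joint arm with a two-finger parallel gripper is mounted at the origin on the work surface. World frame = base frame: x ahead of the robot, y to its left, z up, the work surface at z = 0. Lengths are in m, angles in degrees, forces in N, time in s.
With the tool pointing down it reaches from about 0.4 to 0.825 m from the base axis. Payload 7 kg.
Tool frame: the origin (TCP) lies on the centre line of the jaws, within the pads' length; the fingertips stand 11 mm ahead of it and the grasp point (between the pads) lies 8 mm behind it; z points along the fingers, y is the line along which they close (so a half turn about z gives the same grasp; the last joint's range is limited). The gripper opens to 88 mm and grips with 3 to 60 N. Pads are 19 mm wide; open, the fingers measure 130 mm over their backs; the gripper's body (78 mm by 193 mm) begins 47 mm behind the grasp point.
Start: joints at [89.788, 20.546, 0.682, 0, -70.136, -16.507], TCP at [0.194, 0.646, 0.238] pointing down, gripper open.
Joint ranges: [-176.03, 176.03], [-82.01, 121.73], [-58.28, 71.71], [-173.87, 95.51], [-174.79, -0.11], [-173.66, 173.66]. Speed limits (degrees/s): [136.94, 136.94, 172.46, 180, 180, 180].

### API

Orientations are given as [roll, pitch, yaw] about the fixed x, y, z axes, in that order (R = Rz(yaw) Ry(pitch) Rx(roll)).
In Python, from plant import r, capture, camera_model, job gives the robot as it stands.
- The arm moves only by the tool drive_tool, never from a script. Its argument "increments" is a list that holds one entry, the list of rows, each a list of 5 numbers: the gripper's target within -1 to 1 (fully open at 1, half-way at 0, shut at -1), then the shift along the tool's x, y, z scaled (see below), then the turn about the tool's z scaled (see below). In form: [[[gripper, tx, ty, tz, roll], ...]]. A call has 1 to 5 rows; each row is the pose to reach, as a shift and turn from the pose commanded when the call began, along the tool's axes at that moment, turning the shorter way round; what a row does not reach only later rows make up. The controller multiplies each number of a shift by 120 mm and each number of a turn by 360 degrees. A row lasts 1/8 s, in which the tool goes at most 62.5 mm and 10.7 degrees, less where a joint would pass 70% of its speed; a pose out of reach is approached as far as the arm can. A call with a number of a shift or a turn outside -1 to 1 is refused whole. A call with a gripper value outside its range is refused whole. The fingers move at their own pace and stop on an object; "squeeze" is the grip in N (left out, the last holds). Time passes only in rows, so rows that repeat a pose let the fingers close. It gives the time, the measured TCP pose, the force, the opening and the grip force at its end, in the units of the state.
- r.get_state(): the state, without advancing time (a new reading comes with each control period).
- capture(name): name is "side" or "top"; returns the picture (384x512x3 uint8, red, green, blue); there is no depth.
- camera_model(name): a dict with "camera_matrix" (3x3 intrinsics, pixels), "k1" (the pictures are not rectified: a ray, as slopes to the right and down, at radius r is drawn at 1 + k1 r^2 times it, then the intrinsics apply), "rvec" (rotation vector, rad) and "tvec" (3), from world to camera coordinates, as OpenCV has them. Camera axes: x right, y down, z forward; pixel columns grow to the right and rows downward; lengths in m; the calibration is good to about 2 mm. A picture is of the moment at which its call begins. camera_model takes no time and is no camera call.
- job.close_job(): hands the job in; it is judged then, once.
The state is a dict: "time_s": time; "joints": joint angles; "qd": joint speeds; "joint_torque": joint torques, N m; "tcp_pos": TCP position; "eef_rot": TCP orientation; "contact_force": force on the tool from outside, world axes, zero at the start; "moment": the same for the moment, N m; "gripper_width": finger opening in m; "gripper_force": force on a finger pad.
Only numpy, scipy, OpenCV 4.12 (cv2) and the standard library are available. Lean on these libraries where they do the work, as an engineer would, in place of code of your own. Each camera call takes 0.05 s, during which the arm holds its last target. There are 200 camera calls.

## Working session

There is one attempt and no reset: what is moved stays moved. The work goes in short steps, Python scripts to look and compute and a tool call to move; the robot and the scene stay as the last step left them, time stands still between calls to the robot, and variables do not carry over. Pictures are saved under pics/ and viewed, at most 10 in all, crops included, and the job is handed in when it is done.

Besides the shell and the picture viewer there is one more tool, called after "Emit:" by a JSON object that holds its "op" and its "data", one argument or row to a line. drive_tool: Moves the arm, as the interface text tells. Its arguments: {"type":"object","properties":{"increments":{"type":"array"},"squeeze":{"type":"number"}},"required":["increments"]}

```bash
mkdir -p pics; cat > h.py <<'E'
import numpy as np, cv2
from plant import r, capture, camera_model, job
def ray(n,u,v):
    m=camera_model(n);K=np.array(m["camera_matrix"]);k=float(m["k1"])
    d=np.array([(u-K[0,2])/K[0,0],(v-K[1,2])/K[1,1]]);p=d.copy()
    for _ in range(20): p=d/(1+k*(p@p))
    R=cv2.Rodrigues(np.array(m["rvec"],float))[0];t=np.array(m["tvec"],float).ravel()
    return -R.T@t, R.T@np.array([p[0],p[1],1])
def onz(n,u,v,z):
    o,d=ray(n,u,v);return o+d*(z-o[2])/d[2]
def tri(a,b):
    o1,d1=ray("top",*a);o2,d2=ray("side",*b)
    s=np.linalg.lstsq(np.c_[d1,-d2],o2-o1,rcond=None)[0]
    p,q=o1+s[0]*d1,o2+s[1]*d2
    return (p+q)/2,np.linalg.norm(p-q)
def proj(n,P):
    m=camera_model(n);K=np.array(m["camera_matrix"]);R=cv2.Rodrigues(np.array(m["rvec"],float))[0]
    c=R@np.array(P)+np.array(m["tvec"],float).ravel();x=c[:2]/c[2];x=x*(1+float(m["k1"])*(x@x))
    return K[:2,:2]@x+K[:2,2]
E
python3 - <<'E'
from h import *
ims=[capture(n) for n in("top","side")]
for n,i in zip(("top","side"),ims):
    cv2.imwrite(f"pics/{n}0.png",cv2.resize(i[:,:,::-1],(800,600),interpolation=cv2.INTER_CUBIC)); np.save(f"{n}0.npy",i)
    print(n,ray(n,256,192))
print(r.get_state())
E
```

```text
top (array([ 0.47373905, -0.05527612,  1.21392747]), array([ 0.06148494, -0.03445948, -0.9976254 ]))
side (array([ 0.12116071, -1.15849286,  1.05925525]), array([ 0.29219158,  0.72837099, -0.62002155]))
{'time_s': 0.1, 'joints': array([ 8.97867954e+01,  2.05876952e+01,  6.40220161e-01, -1.86654986e-02,
       -7.01365154e+01, -1.65056808e+01]), 'qd': array([-0.06809282, -0.03801804,  0.1304668 ,  0.07086359, -0.00683254,
       -0.02651865]), 'joint_torque': array([-1.53544024e-03, -5.84165418e+01,  2.93753064e+01,  7.01564535e+00,
        1.01342911e-02, -6.11078940e-05]), 'tcp_pos': array([0.19409292, 0.64605654, 0.23671843]), 'eef_rot': array([ 1.79914485e+02, -7.04018426e-03, -1.67252352e+01]), 'contact_force': array([ 0.21293113, -0.82989481,  0.25013117]), 'moment': array([-0.05524871,  0.02380603,  0.01383598]), 'gripper_force': 0.0, 'gripper_width': 0.08740799540375266}
```

View pics/top0.png

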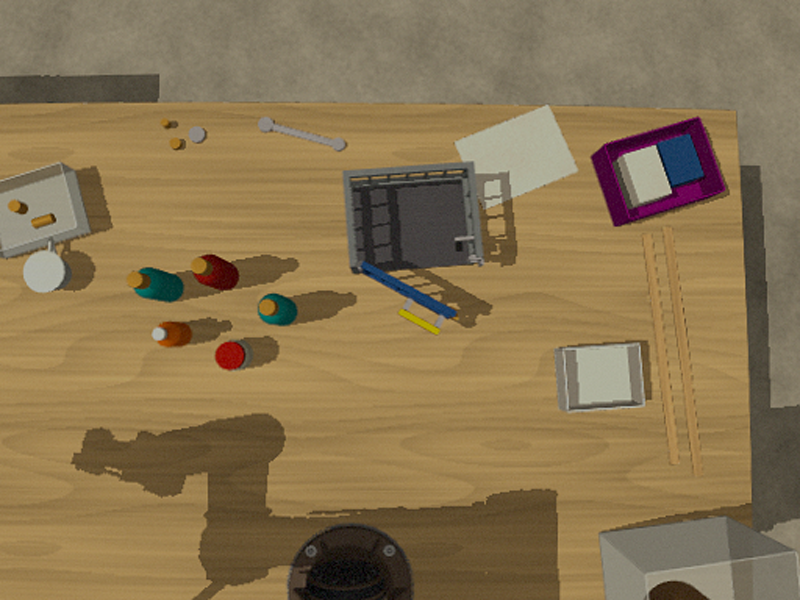

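View pics/side0.png

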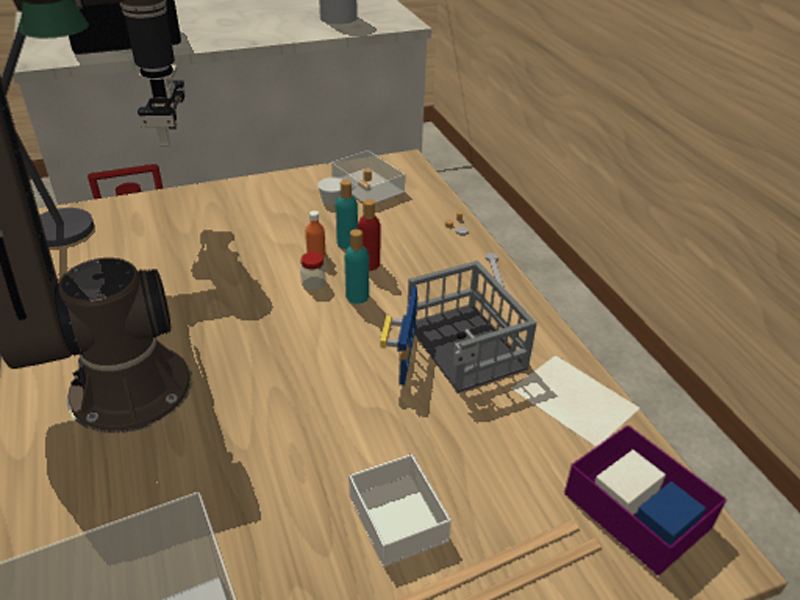

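The top view shows the dark-red cylinder at (215,272) with its valve at (201,265), the pen at (345–482,165–270), the blue gate running from (365,265) to (455,316), and the yellow bar at (420,321). Cylinder candidates in the top view are red (215,272), turquoise (155,284) and turquoise (277,309). The red one fits; the jar at (230,355) has only a red lid.

```bash
python3 - <<'E'
from h import *
T,S=np.load("top0.npy"),np.load("side0.npy")
def cr(i,x0,y0,x1,y1): return cv2.resize(i[y0:y1,x0:x1,::-1],(400,400),interpolation=cv2.INTER_CUBIC)
cv2.imwrite("pics/crop1.png",np.hstack([cr(T,80,150,160,230),cr(S,190,105,270,185)]))
s=.64
print("valve tri",tri((201*s,265*s),(369*s,204*s)), "top onz",onz("top",201*s,265*s,.182))
def mask(i,lo,hi,box):
    h=cv2.cvtColor(i,cv2.COLOR_RGB2HSV);m=cv2.inRange(h,lo,hi);z=np.zeros_like(m);x0,y0,x1,y1=box;z[y0:y1,x0:x1]=m[y0:y1,x0:x1];return z
for n,i,b in(("top",T,(240,180,300,220)),("side",S,(235,195,260,230))):
    m=mask(i,(22,140,80),(35,255,255),b);c=cv2.findNonZero(m);R=cv2.minAreaRect(c);print(n,"yellow",len(c),R,cv2.boxPoints(R).tolist())
m=mask(T,(100,120,40),(125,255,255),(220,160,300,210));R=cv2.minAreaRect(cv2.findNonZero(m));b=cv2.boxPoints(R);print("blue",b.tolist())
for p in b: print(onz("top",*p,.124))
# pen rim corners
for p in((345,170),(474,162),(482,265),(352,272)): print("pen",p,onz("top",p[0]*s,p[1]*s,.13))
for nm,t,z in(("turqA",(135,279),.182),("turqB",(267,306),.182),("glue",(159,334),.125),("jar",(230,355),.075),("tub",(600,377),.06),("mug",(45,270),.08)): print(nm,onz("top",t[0]*s,t[1]*s,z))
E
```

```text
valve tri (array([0.59611833, 0.24168681, 0.17758622]), np.float64(0.0015190484613208607)) top onz [0.59487588 0.24065037 0.182     ]
top yellow 130 ((267.85321044921875, 205.3440399169922), (28.6491756439209, 4.53781270980835), 28.300758361816406) [[254.16514587402344, 200.5504608154297], [256.3164978027344, 196.55503845214844], [281.541259765625, 210.1376190185547], [279.3899230957031, 214.13304138183594]]
side yellow 80 ((246.5294189453125, 211.8823699951172), (4.365641117095947, 20.372989654541016), 14.03624439239502) [[241.94119262695312, 221.2353057861328], [246.88235473632812, 201.47059631347656], [251.11764526367188, 202.52943420410156], [246.17648315429688, 222.2941436767578]]
blue [[229.51565551757812, 172.50863647460938], [232.82809448242188, 166.49713134765625], [291.6124572753906, 198.88851928710938], [288.3000183105469, 204.9000244140625]]
[ 0.5944575  -0.02001912  0.124     ]
[ 0.61114463 -0.02904523  0.124     ]
[ 0.52214665 -0.19094547  0.124     ]
[ 0.50561027 -0.1817049   0.124     ]
pen (345, 170) [0.77153579 0.00501387 0.13      ]
pen (474, 162) [ 0.78828032 -0.22526305  0.13      ]
pen (482, 265) [ 0.60270601 -0.23744663  0.13      ]
pen (352, 272) [ 0.58943192 -0.00866474  0.13      ]
turqA [0.57119637 0.35061825 0.182     ]
turqB [0.52683552 0.12949201 0.182     ]
glue [0.48031158 0.3277783  0.125     ]
jar [0.44294324 0.21466749 0.075     ]
tub [ 0.40094722 -0.47044084  0.06      ]
mug [0.59713306 0.55956229 0.08      ]
```

View pics/crop1.png

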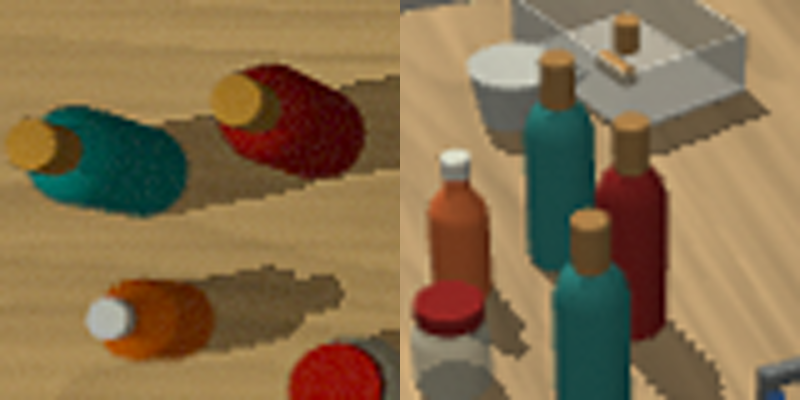

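The crop shows the dark-red cylinder with its valve top centred at top pixel (127.2,170.2) and side pixel (236.4,129). The two turquoise ones differ clearly in colour, so red it is. I'm setting out now.

```bash
python3 - <<'E'
from h import *
print(tri((127.2,170.2),(236.4,129)),onz("top",127.2,170.2,.182),onz("side",236.4,129,.182))
E
```

```text
(array([0.59562097, 0.24316937, 0.18339101]), np.float64(0.0052195594524506814)) [0.59329647 0.24437039 0.182     ] [0.5988862  0.24466459 0.182     ]
```

Emit:
{"op": "drive_tool", "data": {
  "increments": [
    [[1,0.2,0.11,0,0.028],[1,0.4,0.22,0,0.056],[1,0.6,0.33,0,0.083],[1,0.8,0.44,0,0.111],[1,1.0,0.55,0,0.139]]
  ]
}}

```text
time_s: 0.72
tcp_pos: [0.2906, 0.5478, 0.2371]
eef_rot: [180.0, -0.0, -67.1]
contact_force: [0.3, -0.1, 0.9]
gripper_width: 0.0877
gripper_force: 0.0
```

Emit:
{"op": "drive_tool", "data": {
  "increments": [
    [[1,0.2,-0.08,0,0.013],[1,0.4,-0.16,0,0.026],[1,0.6,-0.24,0,0.039],[1,0.8,-0.32,0,0.052],[1,1.0,-0.4,0,0.065]]
  ]
}}

```text
time_s: 1.35
tcp_pos: [0.382, 0.4566, 0.2372]
eef_rot: [180.0, -0.0, -90.3]
contact_force: [1.0, -0.0, -1.1]
gripper_width: 0.0874
gripper_force: 0.0
```

Emit:
{"op": "drive_tool", "data": {
  "increments": [
    [[1,0.2,-0.2,0,0],[1,0.4,-0.4,0,0],[1,0.6,-0.6,0,0],[1,0.8,-0.8,0,0],[1,0.9,-0.9,0,0]]
  ]
}}

```text
time_s: 1.98
tcp_pos: [0.49, 0.3478, 0.2372]
eef_rot: [180.0, -0.0, -90.2]
contact_force: [0.4, 0.5, 0.2]
gripper_width: 0.0876
gripper_force: 0.0
```

Emit:
{"op": "drive_tool", "data": {
  "increments": [
    [[1,0.25,-0.25,0,0],[1,0.5,-0.5,0,0],[1,0.75,-0.75,0,0],[1,0.867,-0.879,0,0],[1,0.867,-0.879,0,0]]
  ]
}}

```text
time_s: 2.6
tcp_pos: [0.595, 0.244, 0.2369]
eef_rot: [180.0, -0.0, -90.3]
contact_force: [0.0, 0.4, -0.3]
gripper_width: 0.0878
gripper_force: 0.0
```

```bash
python3 - <<'E'
from h import *
i=capture("side"); a=i[70:170,180:280,::-1]; b=capture("top")[130:230,80:180,::-1]
cv2.imwrite("pics/c2.png",np.hstack([cv2.resize(x,(400,400),interpolation=cv2.INTER_CUBIC) for x in(a,b)]))
s=r.get_state();print(s["tcp_pos"],s["eef_rot"])
for z in (.182,.2262): print(z,proj("side",[*s["tcp_pos"][:2],z]),proj("top",[*s["tcp_pos"][:2],z]))
E
```

```text
[0.59406576 0.24518682 0.23727812] [ 1.79971098e+02  4.05511765e-04 -9.01653675e+01]
0.182 [235.1115691  129.14607645] [126.89514628 169.90545114]
0.2262 [235.05321701 118.49441876] [121.80658494 167.83863236]
```

View pics/c2.png

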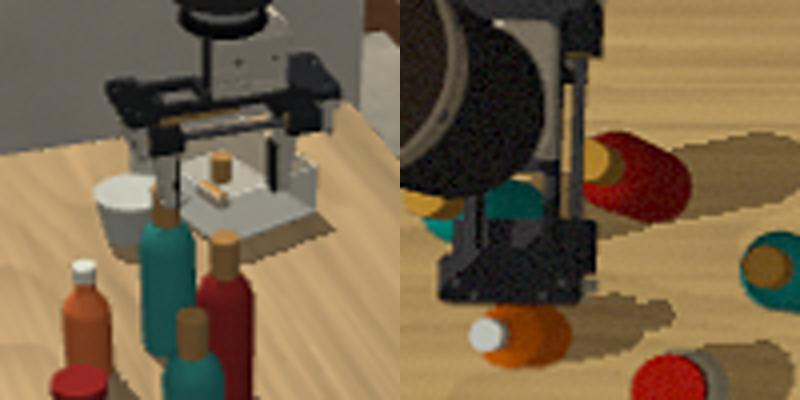

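The close look shows the valve (side crop (226,238)) between the open fingers (172 and 272), so I can descend with a small +x correction.

Emit:
{"op": "drive_tool", "data": {
  "increments": [
    [[1,0,-0.02,0.2,0],[1,0,-0.02,0.4,0],[1,0,-0.02,0.6,0],[1,0,-0.02,0.66,0],[1,0,-0.02,0.66,0]]
  ]
}}

```text
time_s: 3.32
tcp_pos: [0.5965, 0.2454, 0.1585]
eef_rot: [180.0, -0.0, -90.1]
contact_force: [-0.1, 0.5, 0.1]
gripper_width: 0.0882
gripper_force: 0.0
```

Emit:
{"op": "drive_tool", "data": {
  "increments": [
    [[-0.3,0,0,0,0],[-0.6,0,0,0,0],[-1,0,0,0,0],[-1,0,0,0,0],[-1,0,0,0,0]]
  ],
  "squeeze": 30
}}

```text
time_s: 3.95
tcp_pos: [0.5969, 0.2447, 0.1584]
eef_rot: [-180.0, 0.0, -90.2]
contact_force: [0.4, 0.0, 0.4]
gripper_width: 0.0431
gripper_force: 0.0
```

Emit:
{"op": "drive_tool", "data": {
  "increments": [
    [[-1,0,0,0,0],[-1,0,0,0,0],[-1,0,0,0,0],[-1,0,0,0,0]]
  ]
}}

```text
time_s: 4.45
tcp_pos: [0.5967, 0.2447, 0.1583]
eef_rot: [180.0, -0.0, -90.2]
contact_force: [-0.7, 0.3, 0.5]
gripper_width: 0.0275
gripper_force: 30.0
```

Emit:
{"op": "drive_tool", "data": {
  "increments": [
    [[-1,0,0,-0.15,0],[-1,0,0,-0.35,0],[-1,0,0,-0.6,0],[-1,0,0,-0.85,0],[-1,0,0,-1.0,0]]
  ]
}}

```text
time_s: 5.08
tcp_pos: [0.5972, 0.2449, 0.2806]
eef_rot: [-179.9, 0.1, -90.2]
contact_force: [0.8, 0.1, -5.3]
gripper_width: 0.0276
gripper_force: 30.0
```

Emit:
{"op": "drive_tool", "data": {
  "increments": [
    [[-1,0.1,-0.04,-0.12,0],[-1,0.28,-0.1,-0.25,0],[-1,0.48,-0.17,-0.33,0],[-1,0.7,-0.23,-0.33,0],[-1,0.94,-0.29,-0.33,0]]
  ]
}}

```text
time_s: 5.7
tcp_pos: [0.6316, 0.1295, 0.3179]
eef_rot: [179.9, -0.0, -90.2]
contact_force: [0.5, 0.4, -4.8]
gripper_width: 0.0274
gripper_force: 30.0
```

Emit:
{"op": "drive_tool", "data": {
  "increments": [
    [[-1,0.2,-0.06,0,0],[-1,0.4,-0.12,0,0],[-1,0.6,-0.18,0,0],[-1,0.8,-0.24,0,0],[-1,0.94,-0.29,0,0]]
  ]
}}

```text
time_s: 6.32
tcp_pos: [0.6659, 0.0165, 0.3177]
eef_rot: [179.9, -0.0, -90.2]
contact_force: [0.4, 0.9, -5.0]
gripper_width: 0.0281
gripper_force: 30.0
```

Emit:
{"op": "drive_tool", "data": {
  "increments": [
    [[-1,0.25,-0.06,0,0],[-1,0.5,-0.12,0,0],[-1,0.72,-0.2,0,0],[-1,0.88,-0.26,0,0],[-1,0.95,-0.28,0,0]]
  ]
}}

```text
time_s: 6.95
tcp_pos: [0.6993, -0.0965, 0.3174]
eef_rot: [180.0, -0.0, -90.2]
contact_force: [0.3, -0.5, -6.0]
gripper_width: 0.0279
gripper_force: 30.0
```

```bash
python3 - <<'E'
from h import *
i=capture("side")[60:300,150:400,::-1]; b=capture("top")[60:220,190:340,::-1]
cv2.imwrite("pics/c3.png",np.hstack([cv2.resize(x,(400,400),interpolation=cv2.INTER_CUBIC) for x in(i,b)]))
s=r.get_state();print(s["tcp_pos"],s["eef_rot"],s["gripper_force"])
E
```

```text
[ 0.69914808 -0.09586142  0.31758269] [ 1.79963817e+02  1.39077779e-03 -9.02161698e+01] 29.995908737182617
```

View pics/c3.png

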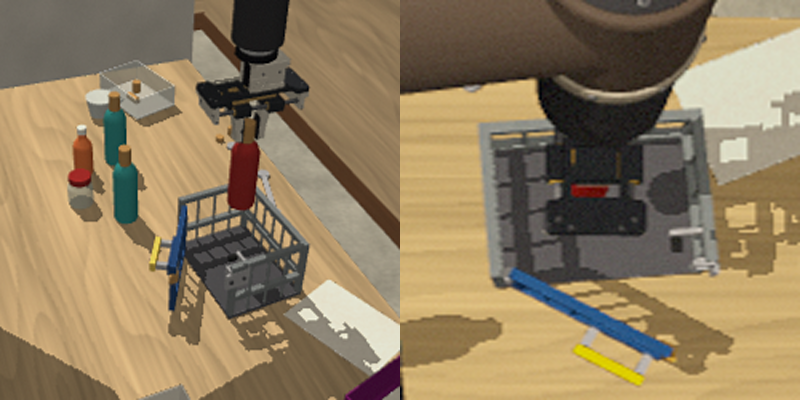

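The picture shows the cylinder held upright above the pen floor, clear of the walls and the gate. I'll lower it now.

Emit:
{"op": "drive_tool", "data": {
  "increments": [
    [[-1,0,0,0.2,0],[-1,0,0,0.45,0],[-1,0,0,0.7,0],[-1,0,0,0.9,0],[-1,0,0,1.0,0]]
  ]
}}

```text
time_s: 7.68
tcp_pos: [0.6984, -0.0941, 0.1966]
eef_rot: [179.9, 0.0, -90.1]
contact_force: [-0.3, 0.2, -5.2]
gripper_width: 0.0273
gripper_force: 30.0
```

Emit:
{"op": "drive_tool", "data": {
  "increments": [
    [[-1,0,0,0.08,0],[-1,0,0,0.15,0],[-1,0,0,0.19,0],[-1,0,0,0.22,0],[-1,0,0,0.235,0]]
  ]
}}

```text
time_s: 8.3
tcp_pos: [0.6992, -0.0952, 0.1698]
eef_rot: [-180.0, -0.0, -90.2]
contact_force: [0.1, -0.2, -5.0]
gripper_width: 0.0274
gripper_force: 30.0
```

Emit:
{"op": "drive_tool", "data": {
  "increments": [
    [[-1,0,0,0.008,0],[-1,0,0,0.016,0],[-1,0,0,0.022,0],[-1,0,0,0.028,0],[-1,0,0,0.028,0]]
  ]
}}

```text
time_s: 8.93
tcp_pos: [0.6991, -0.0952, 0.1664]
eef_rot: [180.0, -0.0, -90.2]
contact_force: [-0.6, 0.3, -5.2]
gripper_width: 0.0273
gripper_force: 30.0
```

Emit:
{"op": "drive_tool", "data": {
  "increments": [
    [[-1,0,0,0.004,0],[-1,0,0,0.008,0],[-1,0,0,0.008,0]]
  ]
}}

```text
time_s: 9.3
tcp_pos: [0.6994, -0.0952, 0.1663]
eef_rot: [-179.9, -0.0, -90.1]
contact_force: [-1.7, 0.2, 2.1]
gripper_width: 0.0276
gripper_force: 30.0
```

Touchdown: the force went from -5 to +2 N. Releasing and lifting.

Emit:
{"op": "drive_tool", "data": {
  "increments": [
    [[-0.3,0,0,0,0],[0,0,0,0,0],[0.3,0,0,0,0],[0.6,0,0,0,0],[0.6,0,0,0,0]]
  ]
}}

```text
time_s: 9.93
tcp_pos: [0.6992, -0.0951, 0.1654]
eef_rot: [-180.0, -0.0, -90.2]
contact_force: [-0.4, 0.4, -0.8]
gripper_width: 0.065
gripper_force: 0.0
```

Emit:
{"op": "drive_tool", "data": {
  "increments": [
    [[0.6,0,0,-0.05,0],[0.6,0,0,-0.2,0],[0.6,0,0,-0.4,0],[0.6,0,0,-0.65,0],[0.6,0,0,-0.8,0]]
  ]
}}

```text
time_s: 10.55
tcp_pos: [0.6999, -0.0952, 0.2647]
eef_rot: [-179.8, -0.0, -90.2]
contact_force: [-0.5, -0.1, -0.1]
gripper_width: 0.0703
gripper_force: 0.0
```

```bash
python3 - <<'E'
from h import *
T=capture("top");S=capture("side")
for n,i,(x0,y0,x1,y1) in(("top",T,(240,180,300,220)),("side",S,(235,195,260,230))):
    m=cv2.inRange(cv2.cvtColor(i,cv2.COLOR_RGB2HSV),(22,140,80),(35,255,255));z=np.zeros_like(m);z[y0:y1,x0:x1]=m[y0:y1,x0:x1]
    R=cv2.minAreaRect(cv2.findNonZero(z));print(n,R)
    if n=="top":
        for p in cv2.boxPoints(R): print(onz("top",*p,.118))
        print("c",onz("top",*R[0],.118)); t=R[0]
    else: print(tri(t,R[0]))
cv2.imwrite("pics/c4.png",np.hstack([cv2.resize(x,(400,400),interpolation=cv2.INTER_CUBIC) for x in(S[60:300,150:400,::-1],T[60:220,190:340,::-1])]))
E
```

```text
top ((273.1188049316406, 206.1575927734375), (38.267127990722656, 11.631505966186523), 10.713123321533203)
[ 0.49628399 -0.08553053  0.118     ]
[ 0.52777762 -0.09147644  0.118     ]
[ 0.50828293 -0.19545541  0.118     ]
[ 0.47676576 -0.18926958  0.118     ]
c [ 0.50227905 -0.14036694  0.118     ]
side ((246.5294189453125, 211.8823699951172), (4.365641117095947, 20.372989654541016), 14.03624439239502)
(array([ 0.50126029, -0.13982786,  0.12095977]), np.float64(0.0019799829743997206))
```

View pics/c4.png

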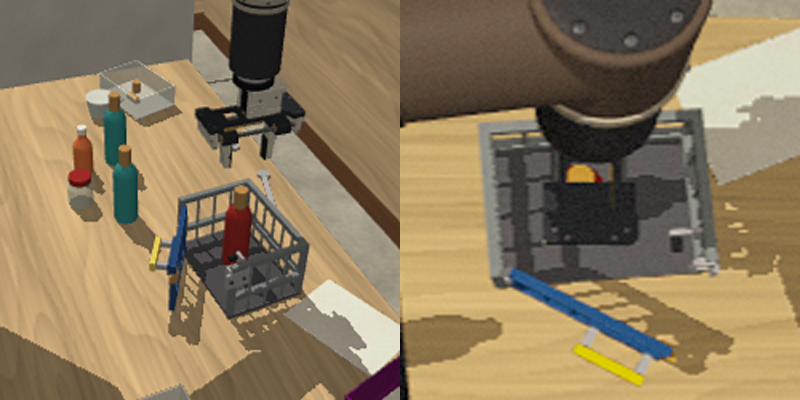

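The cylinder stands upright inside the pen, released (valve at crop (582,175)). The gate is still open, with the bar at crop (610,365). The bar's front face is near (0.499,-0.123), which agrees with the hinge geometry. Moving in front of it with the fingers shut.

Emit:
{"op": "drive_tool", "data": {
  "increments": [
    [[0.2,0.01,0.19,0,-0.028],[-0.2,0.02,0.38,0,-0.056],[-0.6,0.03,0.58,0,-0.083],[-1,0.04,0.78,0,-0.111],[-1,0.05,0.97,0,-0.139]]
  ]
}}

```text
time_s: 11.28
tcp_pos: [0.5814, -0.1008, 0.2605]
eef_rot: [180.0, 0.1, -39.8]
contact_force: [0.4, 0.4, 0.8]
gripper_width: 0.0256
gripper_force: 0.0
```

Emit:
{"op": "drive_tool", "data": {
  "increments": [
    [[-1,-0.15,0.14,0,-0.01],[-1,-0.3,0.28,0,-0.02],[-1,-0.45,0.42,0,-0.031],[-1,-0.62,0.57,0,-0.031],[-1,-0.71,0.65,0,-0.031]]
  ]
}}

```text
time_s: 11.9
tcp_pos: [0.4659, -0.1056, 0.261]
eef_rot: [180.0, 0.0, -29.0]
contact_force: [-0.1, 0.6, 0.6]
gripper_width: 0.0005
gripper_force: 0.0
```

Emit:
{"op": "drive_tool", "data": {
  "increments": [
    [[-1,0,0,0.05,0],[-1,0,0,0.25,0],[-1,0,0,0.5,0],[-1,0,0,0.75,0],[-1,0,0,1.0,0]]
  ]
}}

```text
time_s: 12.52
tcp_pos: [0.4679, -0.1055, 0.1399]
eef_rot: [180.0, 0.0, -29.0]
contact_force: [-0.4, 0.3, -0.0]
gripper_width: 0.0006
gripper_force: 0.0
```

Emit:
{"op": "drive_tool", "data": {
  "increments": [
    [[-1,0,0,0.15,0],[-1,0,0,0.28,0],[-1,0,0,0.32,0],[-1,0,0,0.32,0]]
  ]
}}

```text
time_s: 13.02
tcp_pos: [0.4675, -0.1056, 0.1027]
eef_rot: [180.0, 0.0, -29.0]
contact_force: [-0.1, 1.2, 0.3]
gripper_width: 0.0005
gripper_force: 0.0
```

```bash
python3 - <<'E'
from h import *
S=capture("side");T=capture("top")
cv2.imwrite("pics/c5.png",np.hstack([cv2.resize(x,(400,400),interpolation=cv2.INTER_CUBIC) for x in(S[150:270,200:320,::-1],T[120:240,210:330,::-1])]))
s=r.get_state();print(s["tcp_pos"],s["eef_rot"],s["contact_force"],s["joints"])
E
```

```text
[ 0.46787842 -0.1055037   0.10344612] [-1.79981973e+02 -3.54536528e-02 -2.89499013e+01] [-0.01196982 -0.48110129  0.55724513] [ 1.08716858e+01  1.00131323e+01 -3.37699950e+01  1.22782493e-02
 -4.61780988e+01  5.01699198e+01]
```

View pics/c5.png

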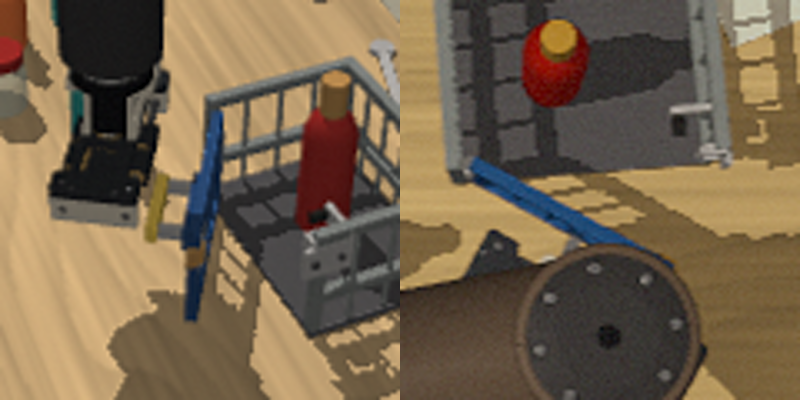

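The picture shows the shut fingers in front of the yellow bar (side crop (150,205)) at bar height. I'll advance to contact, then follow the gate's arc.

Emit:
{"op": "drive_tool", "data": {
  "increments": [
    [[-1,0.05,0,0,0],[-1,0.1,0,0,0],[-1,0.14,0,0,0],[-1,0.17,0,0,0],[-1,0.19,0,0,0]]
  ]
}}

```text
time_s: 13.75
tcp_pos: [0.4874, -0.1168, 0.103]
eef_rot: [180.0, 0.0, -29.0]
contact_force: [-0.1, -0.5, 0.5]
gripper_width: -0.0
gripper_force: 0.0
```

Emit:
{"op": "drive_tool", "data": {
  "increments": [
    [[-1,0.062,0.023,0,-0.008],[-1,0.125,0.043,0,-0.017],[-1,0.188,0.059,0,-0.025],[-1,0.253,0.072,0,-0.033],[-1,0.318,0.082,0,-0.042]]
  ]
}}

```text
time_s: 14.38
tcp_pos: [0.5153, -0.144, 0.1028]
eef_rot: [180.0, 0.1, -13.7]
contact_force: [-2.0, -0.5, 0.7]
gripper_width: 0.0007
gripper_force: 0.8
```

Emit:
{"op": "drive_tool", "data": {
  "increments": [
    [[-1,0.021,0.008,0,-0.003],[-1,0.041,0.015,0,-0.006],[-1,0.062,0.022,0,-0.008],[-1,0.083,0.029,0,-0.011],[-1,0.103,0.036,0,-0.014]]
  ]
}}

```text
time_s: 15.0
tcp_pos: [0.5268, -0.1509, 0.1029]
eef_rot: [180.0, 0.0, -8.7]
contact_force: [-1.8, -0.8, -0.8]
gripper_width: 0.0004
gripper_force: 0.9
```

Emit:
{"op": "drive_tool", "data": {
  "increments": [
    [[-1,0.02,0.007,0,-0.003],[-1,0.03,0.011,0,-0.004],[-1,0.04,0.015,0,-0.006],[-1,0.04,0.015,0,-0.006]]
  ]
}}

```text
time_s: 15.5
tcp_pos: [0.5315, -0.1534, 0.1031]
eef_rot: [-180.0, -0.0, -6.6]
contact_force: [-0.8, -0.3, -0.8]
gripper_width: 0.0004
gripper_force: 0.7
```

Emit:
{"op": "drive_tool", "data": {
  "increments": [
    [[-1,0.01,0.003,0,-0.001],[-1,0.02,0.006,0,-0.003],[-1,0.02,0.006,0,-0.003]]
  ]
}}

```text
time_s: 15.88
tcp_pos: [0.5338, -0.1544, 0.1031]
eef_rot: [-180.0, -0.0, -5.5]
contact_force: [-1.6, -1.1, 0.2]
gripper_width: 0.0005
gripper_force: 0.7
```

Emit:
{"op": "drive_tool", "data": {
  "increments": [
    [[-1,0.01,0.003,0,-0.001],[-1,0.02,0.006,0,-0.003],[-1,0.02,0.006,0,-0.003]]
  ]
}}

```text
time_s: 16.25
tcp_pos: [0.5362, -0.1553, 0.1031]
eef_rot: [-180.0, -0.0, -4.5]
contact_force: [-0.9, -1.1, -0.8]
gripper_width: 0.0006
gripper_force: 0.7
```

Emit:
{"op": "drive_tool", "data": {
  "increments": [
    [[-1,0.01,0.003,0,-0.001],[-1,0.02,0.006,0,-0.003],[-1,0.02,0.006,0,-0.003]]
  ]
}}

```text
time_s: 16.62
tcp_pos: [0.5384, -0.1562, 0.103]
eef_rot: [180.0, -0.0, -3.4]
contact_force: [-1.7, -1.0, -0.3]
gripper_width: 0.0005
gripper_force: 0.8
```

Emit:
{"op": "drive_tool", "data": {
  "increments": [
    [[-1,0.01,0.003,0,-0.001],[-1,0.02,0.006,0,-0.003],[-1,0.02,0.006,0,-0.003]]
  ]
}}

```text
time_s: 17.0
tcp_pos: [0.5408, -0.1571, 0.103]
eef_rot: [-180.0, -0.0, -2.3]
contact_force: [-1.7, -1.2, -0.9]
gripper_width: 0.0003
gripper_force: 0.8
```

Emit:
{"op": "drive_tool", "data": {
  "increments": [
    [[-1,0.01,0.003,0,-0.001],[-1,0.02,0.006,0,-0.003],[-1,0.02,0.006,0,-0.003]]
  ]
}}

```text
time_s: 17.38
tcp_pos: [0.5432, -0.1579, 0.103]
eef_rot: [-180.0, -0.0, -1.2]
contact_force: [-1.8, -1.4, -0.5]
gripper_width: 0.0006
gripper_force: 0.9
```

Emit:
{"op": "drive_tool", "data": {
  "increments": [
    [[-1,0.01,0.003,0,-0.001],[-1,0.02,0.006,0,-0.003],[-1,0.02,0.006,0,-0.003]]
  ]
}}

```text
time_s: 17.75
tcp_pos: [0.5456, -0.1587, 0.103]
eef_rot: [-180.0, -0.0, -0.1]
contact_force: [-1.4, -1.1, -1.5]
gripper_width: 0.0006
gripper_force: 0.9
```

Emit:
{"op": "drive_tool", "data": {
  "increments": [
    [[-1,0.01,0.003,0,-0.001],[-1,0.02,0.006,0,-0.003],[-1,0.02,0.006,0,-0.003]]
  ]
}}

```text
time_s: 18.12
tcp_pos: [0.548, -0.1594, 0.1031]
eef_rot: [-180.0, -0.0, 0.9]
contact_force: [-2.1, -1.2, 0.2]
gripper_width: 0.0006
gripper_force: 1.0
```

Emit:
{"op": "drive_tool", "data": {
  "increments": [
    [[-1,0.01,0.003,0,-0.001],[-1,0.02,0.006,0,-0.003],[-1,0.02,0.006,0,-0.003]]
  ]
}}

```text
time_s: 18.5
tcp_pos: [0.5504, -0.1601, 0.103]
eef_rot: [180.0, -0.0, 2.0]
contact_force: [-1.9, -2.7, 0.1]
gripper_width: 0.0003
gripper_force: 1.0
```

Emit:
{"op": "drive_tool", "data": {
  "increments": [
    [[-1,0.01,0.003,0,-0.001],[-1,0.02,0.006,0,-0.003],[-1,0.02,0.006,0,-0.003]]
  ]
}}

```text
time_s: 18.88
tcp_pos: [0.552, -0.1608, 0.103]
eef_rot: [-180.0, 0.1, 3.1]
contact_force: [-3.8, -0.9, 1.9]
gripper_width: 0.0005
gripper_force: 2.4
```

Emit:
{"op": "drive_tool", "data": {
  "increments": [
    [[-1,0.006,0.002,0,-0.001],[-1,0.012,0.004,0,-0.001],[-1,0.012,0.004,0,-0.001]]
  ]
}}

```text
time_s: 19.25
tcp_pos: [0.5532, -0.1613, 0.103]
eef_rot: [-180.0, 0.1, 3.4]
contact_force: [-5.7, -2.6, 3.7]
gripper_width: 0.0005
gripper_force: 2.8
```

Emit:
{"op": "drive_tool", "data": {
  "increments": [
    [[-1,0.005,0.002,0,-0.001],[-1,0.01,0.004,0,-0.001],[-1,0.01,0.004,0,-0.001]]
  ]
}}

```text
time_s: 19.62
tcp_pos: [0.5543, -0.1617, 0.103]
eef_rot: [-180.0, 0.1, 3.8]
contact_force: [-5.3, -1.4, 3.5]
gripper_width: 0.0007
gripper_force: 3.0
```

Emit:
{"op": "drive_tool", "data": {
  "increments": [
    [[-1,0.005,0.002,0,-0.001],[-1,0.01,0.004,0,-0.001],[-1,0.01,0.004,0,-0.001]]
  ]
}}

```text
time_s: 20.0
tcp_pos: [0.5554, -0.1621, 0.103]
eef_rot: [-180.0, 0.1, 4.2]
contact_force: [-6.1, -2.3, 3.4]
gripper_width: 0.0003
gripper_force: 3.2
```

Emit:
{"op": "drive_tool", "data": {
  "increments": [
    [[-1,0.01,0.003,0,-0.001],[-1,0.02,0.006,0,-0.003],[-1,0.02,0.006,0,-0.003]]
  ]
}}

```text
time_s: 20.38
tcp_pos: [0.5577, -0.1629, 0.103]
eef_rot: [180.0, 0.1, 5.2]
contact_force: [-6.1, -3.1, 3.2]
gripper_width: 0.0006
gripper_force: 3.6
```

Emit:
{"op": "drive_tool", "data": {
  "increments": [
    [[-1,0.01,0.003,0,-0.001],[-1,0.018,0.006,0,-0.003],[-1,0.018,0.006,0,-0.003]]
  ]
}}

```text
time_s: 20.75
tcp_pos: [0.5613, -0.1631, 0.103]
eef_rot: [180.0, -0.0, 6.3]
contact_force: [-2.5, -2.6, 0.0]
gripper_width: 0.0004
gripper_force: 1.4
```

Emit:
{"op": "drive_tool", "data": {
  "increments": [
    [[-1,0.004,0.001,0,0],[-1,0.008,0.002,0,0],[-1,0.008,0.002,0,0]]
  ]
}}

```text
time_s: 21.12
tcp_pos: [0.5623, -0.1631, 0.103]
eef_rot: [180.0, -0.0, 6.3]
contact_force: [-2.3, -2.1, 1.0]
gripper_width: 0.0001
gripper_force: 1.4
```

Emit:
{"op": "drive_tool", "data": {
  "increments": [
    [[-1,0.004,0.001,0,0],[-1,0.008,0.002,0,0],[-1,0.008,0.002,0,0]]
  ]
}}

```text
time_s: 21.5
tcp_pos: [0.564, -0.1629, 0.1033]
eef_rot: [-180.0, -0.1, 6.3]
contact_force: [-0.1, -0.2, 0.1]
gripper_width: 0.0007
gripper_force: 0.0
```

Emit:
{"op": "drive_tool", "data": {
  "increments": [
    [[-1,0.005,0.001,0,0],[-1,0.005,0.001,0,0]]
  ]
}}

```text
time_s: 21.75
tcp_pos: [0.5642, -0.1631, 0.1032]
eef_rot: [180.0, -0.0, 6.3]
contact_force: [-0.4, -0.2, -0.5]
gripper_width: 0.0002
gripper_force: 0.0
```

Emit:
{"op": "drive_tool", "data": {
  "increments": [
    [[-1,0.005,0.001,0,0],[-1,0.008,0.002,0,0],[-1,0.008,0.002,0,0]]
  ]
}}

```text
time_s: 22.12
tcp_pos: [0.5645, -0.1634, 0.103]
eef_rot: [-180.0, 0.0, 6.3]
contact_force: [-1.4, 0.9, 0.6]
gripper_width: 0.0003
gripper_force: 0.5
```

Emit:
{"op": "drive_tool", "data": {
  "increments": [
    [[-1,0.005,0.001,0,0],[-1,0.005,0.001,0,0]]
  ]
}}

```text
time_s: 22.38
tcp_pos: [0.5647, -0.1635, 0.1029]
eef_rot: [-180.0, 0.1, 6.3]
contact_force: [-4.8, 0.7, 3.1]
gripper_width: 0.0004
gripper_force: 1.9
```

Emit:
{"op": "drive_tool", "data": {
  "increments": [
    [[-1,0.004,0.001,0,0],[-1,0.008,0.002,0,0],[-1,0.008,0.002,0,0]]
  ]
}}

```text
time_s: 22.75
tcp_pos: [0.5652, -0.1636, 0.1029]
eef_rot: [-180.0, 0.1, 6.3]
contact_force: [-6.9, 2.0, 4.1]
gripper_width: 0.0004
gripper_force: 3.0
```

Emit:
{"op": "drive_tool", "data": {
  "increments": [
    [[-1,0.006,0.001,0,0],[-1,0.01,0.001,0,0],[-1,0.01,0.001,0,0]]
  ]
}}

```text
time_s: 23.12
tcp_pos: [0.5657, -0.1637, 0.1029]
eef_rot: [-180.0, 0.2, 6.3]
contact_force: [-7.3, 0.8, 6.3]
gripper_width: 0.0003
gripper_force: 4.1
```

Emit:
{"op": "drive_tool", "data": {
  "increments": [
    [[-1,0.006,0.001,0,0],[-1,0.01,0.001,0,0],[-1,0.01,0.001,0,0]]
  ]
}}

```text
time_s: 23.5
tcp_pos: [0.5662, -0.1638, 0.1029]
eef_rot: [-180.0, 0.3, 6.3]
contact_force: [-10.2, 0.8, 8.0]
gripper_width: 0.0006
gripper_force: 5.2
```

About 13 N total after a force drop to zero: the snap, then the hard stop. I'll back off gently and check that it holds.

Emit:
{"op": "drive_tool", "data": {
  "increments": [
    [[-1,-0.02,0,0,0],[-1,-0.05,0,0,0],[-1,-0.1,0,0,0],[-1,-0.2,0,0,0],[-1,-0.35,0,0,0]]
  ]
}}

```text
time_s: 24.12
tcp_pos: [0.5262, -0.1683, 0.1029]
eef_rot: [180.0, -0.0, 6.3]
contact_force: [0.3, -0.1, -0.7]
gripper_width: 0.0007
gripper_force: 0.0
```

Emit:
{"op": "drive_tool", "data": {
  "increments": [
    [[-1,-0.2,0,0,0],[-1,-0.4,0,0,0],[-1,-0.6,0,0,-0.0],[-1,-0.8,0,-0.2,0],[-1,-0.9,0,-0.4,0]]
  ]
}}

```text
time_s: 24.75
tcp_pos: [0.4172, -0.1803, 0.1514]
eef_rot: [-180.0, 0.0, 6.3]
contact_force: [0.2, -0.1, -0.5]
gripper_width: 0.0006
gripper_force: 0.0
```

```bash
python3 - <<'E'
from h import *
S=capture("side");T=capture("top")
cv2.imwrite("pics/c6.png",np.hstack([cv2.resize(x,(400,400),interpolation=cv2.INTER_CUBIC) for x in(S[150:270,200:320,::-1],T[90:210,210:330,::-1])]))
s=r.get_state();print(s["tcp_pos"],s["contact_force"],s["time_s"])
E
```

```text
[ 0.41907274 -0.18043907  0.15349339] [ 0.10707012 -0.6970322  -0.56356132] 24.85
```

View pics/c6.png

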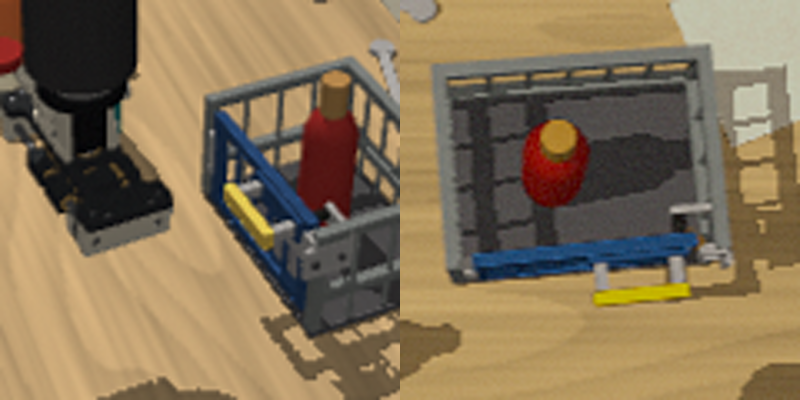

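The gate stays shut on its own with the arm away (leaf from (475,265) to (695,245) in the crop, parallel to the pen front), and the cylinder stands upright inside. I'll let it settle and hand in.

Emit:
{"op": "drive_tool", "data": {
  "increments": [
    [[-1,0,0,0,0],[-1,0,0,0,0],[-1,0,0,0,0],[-1,0,0,0,0]]
  ]
}}

```text
time_s: 25.35
tcp_pos: [0.4195, -0.18, 0.1505]
eef_rot: [-180.0, 0.1, 6.3]
contact_force: [-0.5, 0.8, 0.3]
gripper_width: 0.0007
gripper_force: 0.0
```

```bash
python3 -c "
from h import *
print(job.close_job())"
```

```text
the job is handed in; nothing more can be done
None
```

I handed the job in at about 25 s, with no verdict returned: the red cylinder stands upright in the pen, the gate snapped past its pin and stayed shut after the arm backed off, pressed to about 13 N, and the arm never went near the glue, jar or tub.

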